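# Release the pressure cap of the tall header tank

### The arm

A 7-joint arm with a two-finger parallel gripper is mounted at the origin on a cart in front of the work surface, level with it; the furniture and walls round the work are solid. World frame = base frame: x ahead of the robot, y to its left, z up, the work surface at z = 0. Lengths are in mm, angles in rad, forces in N, time in s.
With the tool pointing down it reaches from about 400 to 850 mm from the base axis. Payload 4.5 kg.
Tool frame: the origin (TCP) lies at the very end of the fingers, on their centre line; the grasp point (between the pads) lies 19 mm behind it (grip_depth is the distance from the TCP to the grasp point, in mm); z points along the fingers, y is the line along which they close (so a half turn about z gives the same grasp; the last joint's range is limited). The gripper opens to 88 mm and grips with 3 to 60 N. Pads are 18 mm wide; open, the fingers measure 123 mm over their backs; the gripper's body (75 mm by 187 mm) begins 45 mm behind the grasp point.
Start: joints at [-1.105, 0.689, -0.195, 1.565, 0.157, 0.902, -0.215], TCP at [261.551, 567.666, 238.743] pointing down, gripper open.
Joint ranges: [-3.01, 3.01], [-0.46, 2.08], [-1.47, 1.51], [0.13, 2.56], [-1, 4.14], [0.04, 2.09], [-2.66, 2.66]. Speed limits (rad/s): [2.57, 2.57, 3.14, 3.14, 3.14, 3.14, 3.14].

### API

Orientations are given as [roll, pitch, yaw] about the fixed x, y, z axes, in that order (R = Rz(yaw) Ry(pitch) Rx(roll)).
In Python, from cell import * gives the robot as it stands.
- The arm moves only by the tool apply_moves, never from a script. Its argument "motion" is a list of rows, each a list of 7 numbers: the turn, a rotation vector about the tool's x, y, z in degrees, then the shift along the tool's x, y, z in m, then the closure, from 0 (fully open) to 1 (shut). In form: [[wx, wy, wz, tx, ty, tz, fingers], ...]. A call has 1 to 8 rows; each row is the pose to reach, as a shift and turn from the pose commanded when the call began, along the tool's axes at that moment; what a row does not reach only later rows make up. A row lasts 1/10 s, in which the tool goes at most 50 mm and 8.59 degrees, less where a joint would pass 70% of its speed; a pose out of reach is approached as far as the arm can. A call with a gripper value outside its range is refused whole. The fingers move at their own pace and stop on an object; "squeeze" is the grip in N (left out, the last holds). Time passes only in rows, so rows that repeat a pose let the fingers close. It gives the time, the measured TCP pose, the force, the opening and the grip force at its end, in the units of the state.
- observe(): the state, without advancing time (a new reading comes with each control period).
- get_image(name): name is "scene" or "top" or "wrist"; returns the picture (400x640x3 uint8, blue, green, red); there is no depth.
- calibration(name): a dict with "intrinsics" (3x3 intrinsics, pixels), "k1" (the pictures are not rectified: a ray, as slopes to the right and down, at radius r is drawn at 1 + k1 r^2 times it, then the intrinsics apply), "rvec" (rotation vector, rad) and "tvec" (3), from world to camera coordinates, as OpenCV has them; the wrist camera has in their place "tool_from_camera" (4x4, takes a point from camera to tool coordinates, whose origin is the TCP and whose axes are the flange's). Camera axes: x right, y down, z forward; pixel columns grow to the right and rows downward; lengths in mm; the calibration is good to about 2 mm. A picture is of the moment at which its call begins: read the wrist's pose just before it. calibration takes no time and is no camera call.
- hand_in(): hands the job in; it is judged then, once.
The state is a dict: "time_s": time; "joint_positions": joint angles; "qd": joint speeds; "joint_efforts": joint torques, N m; "tcp_pos": TCP position; "eef_rot": TCP orientation; "ft_force": force on the tool from outside, world axes, zero at the start; "torque": the same for the moment, N m; "width": opening from 0.0 (shut) to 1.0 (fully open); "grasp_force": force on a finger pad.
Only numpy, scipy, OpenCV 4.12 (cv2) and the standard library are available. Lean on these libraries where they do the work, as an engineer would, in place of code of your own. Each camera call takes 0.05 s, during which the arm holds its last target. There are 200 camera calls.

### The job

Two coolant header tanks with pressure caps stand on the bench, one tall and one low. Open the tall one: turn its cap anticlockwise (seen from above) to the first stop without pushing it, then push it down and, keeping it down, turn it on past the stop to the last index rib, and let go so that the cap springs up. Leave the low tank's cap closed.

Things in the scene. Friction and masses are not known exactly. Their poses are not given: they have to be found in the camera images.
- tall_cap_grip (a point): Cap of the tall tank (round, aluminium, 94 mm wide, 150 mm high, fixed to the bench): black ribbed disc 80 mm across with an upright bar grip on it, 60 long, 12 wide, 30 high. Point on the turning axis, 22 mm above the disc, 8 mm below the bar's top, 210 mm above the bench. x along the bar, away from a pointer on the rim; y across it; z up; moves with the cap. Grip the bar from above.
- tall_cap_turn (a joint): Turn of that cap, rad, growing anticlockwise from above; closed, 0 to 0.15, at first. Firm first stop at 0.55, passed only if pushed down 4.5 mm or more (push 6 to 8 mm). Beyond 1.1 it is free and springs up when let go; ends at 1.45. Ribs on the steel collar below show where the pointer stands at 0, 0.55 and 1.25 (released). Turns with some 0.05 N m, more when pushed.
- tall_cap_lift (a joint): Height of that cap against its spring, m, growing upwards: 0 as found and up to the first stop, -0.010 pushed right down, +0.006 sprung up when released. The push is about 6 N at first, 12 N right down.
- low_cap_grip (a point): The same point on the cap of the low tank (80 mm high, otherwise alike, same cap), 140 mm above the bench. To be left closed.
- low_cap_turn (a joint): Turn of the low tank's cap, rad, found between 0 and 0.15 (closed); to be left there.
There are look-alikes about, which are no part of the job. Leave any turquoise look-alike of the part that bears tall_cap_grip alone.

How it is judged (in metres and radians):
On the way, in this order (a step that is already met when the one before it is completed fails the run):
1. the tall tank's cap is turned to its first stop (0.4 to 0.7 rad) without being pushed down (less than 3 mm) (value of joint tall_cap_turn between 0.4 and 0.7 rad and value of joint tall_cap_lift between -0.003 and 0.003 m), for 0.2 s.
2. at the first stop the cap is pushed down, 4 mm or more (value of joint tall_cap_turn between 0.3 and 0.75 rad and value of joint tall_cap_lift below -0.004 m), for 0.05 s.
3. it is turned on past the stop, beyond 1.0 rad (value of joint tall_cap_turn above 1 rad), for 0.1 s.
At the end, for the whole second after the job is handed in: The tall tank's cap stands turned beyond 1.0 rad and sprung up by more than 3 mm; the low tank's cap is turned by less than 0.3 rad (value of joint tall_cap_turn above 1 rad and value of joint tall_cap_lift above 0.003 m and value of joint low_cap_turn below 0.3 rad); the robot touches nothing.
It fails at once if the low tank's cap is turned (0.3 rad or more) (value of joint low_cap_turn above 0.3 rad).
It also fails if it takes over 32 s, if anything falls off the work surface, if the arm or the gripper's body presses on something with over 40 N, if the wrist force passes 120 N, or if a joint passes its speed limit or range.

## Working session

There is one attempt and no reset: what is moved stays moved. The work goes in short steps, Python scripts to look and compute and a tool call to move; the robot and the scene stay as the last step left them, time stands still between calls to the robot, and variables do not carry over. Pictures are saved under pics/ and viewed, at most 10 in all, crops included, and the job is handed in when it is done.

Besides the shell and the picture viewer there is one more tool, called after "Emit:" as name(argument=value, ...) on one line, values as JSON. apply_moves: Moves the arm, as the interface text tells. Its arguments: {"type":"object","properties":{"motion":{"type":"array","items":{"type":"array","items":{"type":"number"}}},"squeeze":{"type":"number"}},"required":["motion"]}

```bash
mkdir -p pics; python3 - <<'E'
from cell import *
import cv2
for n in("scene","top"): cv2.imwrite(f"pics/{n}0.png",get_image(n)); print(calibration(n))
s=observe();print(s)
print(calibration("wrist"))
E
```

```text
{'intrinsics': array([[499.08403647,   0.        , 312.59429049],
       [  0.        , 499.08403647, 201.77054001],
       [  0.        ,   0.        ,   1.        ]]), 'k1': -0.09177307755625497, 'rvec': array([ 2.1684175 , -0.81980375,  0.34448628]), 'tvec': array([-352.41400413,  255.19099534, 1277.53741185])}
{'intrinsics': array([[476.32036244,   0.        , 323.6173536 ],
       [  0.        , 476.32036244, 200.81828378],
       [  0.        ,   0.        ,   1.        ]]), 'k1': -0.06907383472691839, 'rvec': array([ 2.19839365, -2.15673449,  0.10676831]), 'tvec': array([ -69.17956432,  434.31440929, 1329.6840524 ])}
{'time_s': 0.1, 'joint_positions': array([-1.10522291,  0.68991312, -0.19454187,  1.56623137,  0.15735778,
        0.90248793, -0.21511575]), 'qd': array([ 3.66547467e-04, -2.83499281e-03, -5.48958096e-04, -3.25688171e-03,
       -2.87682255e-03,  2.76694650e-04,  4.29429602e-06]), 'joint_efforts': array([-1.66876413e-03, -5.28497887e+01, -1.27088919e+00, -1.53837007e+01,
       -5.25091169e-02,  2.12669664e-03,  6.12353210e-05]), 'tcp_pos': array([261.35805671, 567.11321669, 237.98497858]), 'eef_rot': array([-3.13995788e+00,  1.47457613e-04,  2.70993152e+00]), 'ft_force': array([-0.04186671, -0.65199502,  0.39113612]), 'torque': array([-0.05274227,  0.01005119,  0.00990687]), 'grasp_force': 0.0, 'width': 0.9997756590528433}
{'intrinsics': array([[299.47188217,   0.        , 315.72091807],
       [  0.        , 299.47188217, 201.58503344],
       [  0.        ,   0.        ,   1.        ]]), 'k1': -0.04726939345410859, 'tool_from_camera': array([[-3.51497034e-04, -9.57283825e-01, -2.89149710e-01,
         7.37027043e+01],
       [ 9.99999936e-01, -3.56643534e-04, -3.48882421e-05,
        -1.16177014e+00],
       [-6.97254246e-05, -2.89149704e-01,  9.57283889e-01,
        -1.46475138e+02],
       [ 0.00000000e+00,  0.00000000e+00,  0.00000000e+00,
         1.00000000e+00]])}
```

View pics/top0.png

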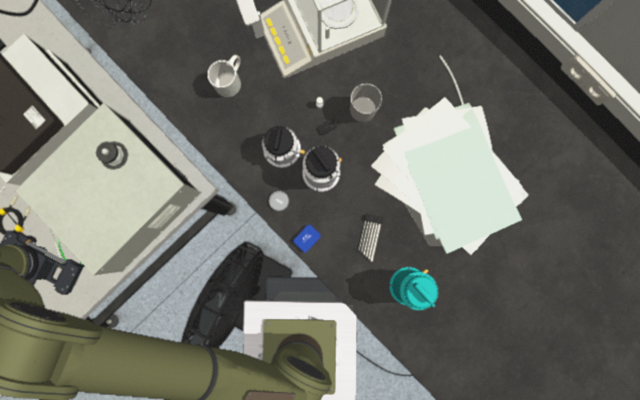

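View pics/scene0.png

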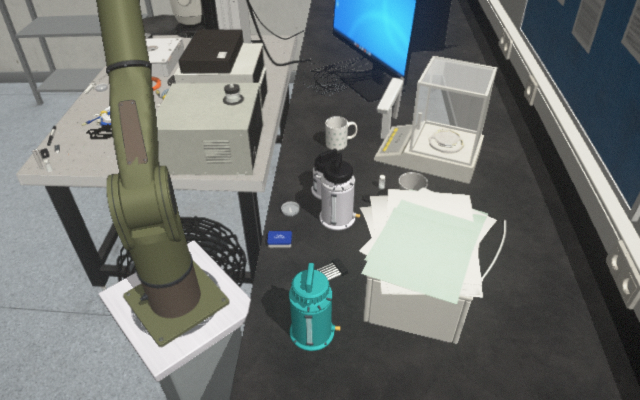

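The top view shows black caps at about (280,141) and (321,162), with the turquoise look-alike at (413,288). In the scene view the two tanks overlap near (335,180). I'll zoom in on both.

```bash
cat > h.py <<'E'
from cell import *
import cv2, numpy as np
from scipy.spatial.transform import Rotation as R
def cam(n):
    c=calibration(n); return c
def ray(n,uv,pose=None):
    c=calibration(n);K=c["intrinsics"];d=(np.array(uv,float)-K[:2,2])/K[0,0]
    s=d.copy()
    for _ in range(20): s=d/(1+c["k1"]*(s@s))
    v=np.array([s[0],s[1],1])
    if n=="wrist":
        T=np.eye(4);T[:3,:3]=R.from_euler('xyz',pose[1]).as_matrix();T[:3,3]=pose[0]
        M=T@c["tool_from_camera"];return M[:3,3],M[:3,:3]@v
    Rm=cv2.Rodrigues(c["rvec"])[0];return -Rm.T@c["tvec"],Rm.T@v
def atz(n,uv,z,pose=None):
    o,v=ray(n,uv,pose);return o+v*(z-o[2])/v[2]
def proj(n,P,pose=None):
    c=calibration(n)
    if n=="wrist":
        T=np.eye(4);T[:3,:3]=R.from_euler('xyz',pose[1]).as_matrix();T[:3,3]=pose[0]
        M=np.linalg.inv(T@c["tool_from_camera"]);p=M[:3,:3]@P+M[:3,3]
    else: p=cv2.Rodrigues(c["rvec"])[0]@P+c["tvec"]
    s=p[:2]/p[2];return c["intrinsics"][0,0]*s*(1+c["k1"]*(s@s))+c["intrinsics"][:2,2]
E
python3 - <<'E'
from h import *
a=cv2.imread("pics/top0.png")[110:210,245:365];b=cv2.imread("pics/scene0.png")[130:250,285:385]
cv2.imwrite("pics/crop.png",np.hstack([cv2.resize(a,None,fx=4,fy=4,interpolation=2)[:400],cv2.resize(b,(320,384),interpolation=2)[:384]] if 0 else [cv2.resize(a,(480,400),interpolation=2),cv2.resize(b,(320,400),interpolation=2)]))
for uv in((280,141),(321,162)):
  for z in(118,188):
    P=atz("top",uv,z);print(uv,z,P.round(),proj("scene",P).round())
E
```

```text
(280, 141) 118 [584.  59. 118.] [328. 162.]
(280, 141) 188 [569.  52. 188.] [326. 146.]
(321, 162) 118 [530. -51. 118.] [340. 187.]
(321, 162) 188 [517. -52. 188.] [338. 169.]
```

View pics/crop.png

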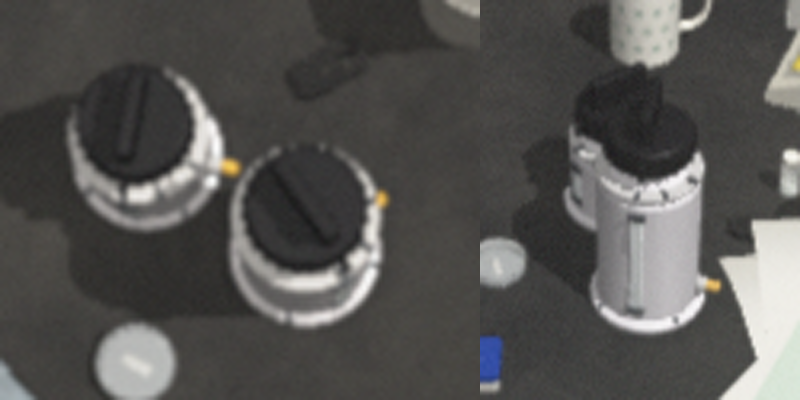

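```bash
cat >> h.py <<'E'
def rel(p,yaw):
    s=observe();Rc=R.from_euler('xyz',s["eef_rot"]);Rt=R.from_euler('xyz',[np.pi,0,yaw])
    print("tcp",s["tcp_pos"].round(1),s["eef_rot"].round(3),"q",s["joint_positions"].round(2),"t",s["time_s"])
    print("turn",(Rc.inv()*Rt).as_rotvec(degrees=True).round(2),"shift",(Rc.inv().apply(np.array(p)-s["tcp_pos"])/1000).round(4))
E
python3 - <<'E'
from h import *
a=atz("top",(312.5,152),218);b=atz("top",(328.7,170),218);d=b-a
y=np.arctan2(d[1],d[0]);print(a,b,(a+b)/2,np.hypot(*d[:2]),y)
for k in(y,y+np.pi): rel([525,-52,310],k)
E
```

```text
[536.51076149 -30.35753935 218.        ] [492.88569293 -70.68380185 218.        ] [514.69822721 -50.5206706  218.        ] 59.40836687210515 -2.3954685524780626
tcp [261.4 567.1 238. ] [-3.14  0.    2.71] q [-1.11  0.69 -0.19  1.57  0.16  0.9  -0.22] t 0.1
turn [-9.000e-02 -5.000e-02 -6.748e+01] shift [-0.4985 -0.4521 -0.0712]
tcp [261.4 567.1 238. ] [-3.14  0.    2.71] q [-1.11  0.69 -0.19  1.57  0.16  0.9  -0.22] t 0.1
turn [-5.0000e-02  1.0000e-01  1.1252e+02] shift [-0.4985 -0.4521 -0.0712]
```

Emit:
apply_moves(motion=[[0, 0, 0, 0, 0, -0.05, 0], [0, 0, 8, -0.03, -0.03, -0.071, 0], [0, 0, 112.5, -0.4985, -0.452, -0.071, 0], [0, 0, 112.5, -0.4985, -0.452, -0.071, 0], [0, 0, 112.5, -0.4985, -0.452, -0.071, 0], [0, 0, 112.5, -0.4985, -0.452, -0.071, 0], [0, 0, 112.5, -0.4985, -0.452, -0.071, 0], [0, 0, 112.5, -0.4985, -0.452, -0.071, 0]])

```text
time_s: 0.9
tcp_pos: [394.9, 250.2, 309.7]
eef_rot: [-3.141, 0.0, 1.664]
ft_force: [0.3, 0.4, 0.2]
width: 1.002
grasp_force: 0.0
```

```bash
python3 -c "
from h import *
rel([525,-52,310],0.746)"
```

```text
tcp [394.9 250.2 309.7] [-3.141  0.     1.664] q [-0.72  0.39  0.09  1.93 -0.04  0.83 -0.52] t 0.9
turn [-1.000e-02  1.000e-02  5.261e+01] shift [-3.130e-01  1.013e-01 -3.000e-04]
```

Emit:
apply_moves(motion=[[0, 0, 52.6, -0.313, 0.1013, 0, 0], [0, 0, 52.6, -0.313, 0.1013, 0, 0], [0, 0, 52.6, -0.313, 0.1013, 0, 0], [0, 0, 52.6, -0.313, 0.1013, 0, 0], [0, 0, 52.6, -0.313, 0.1013, 0, 0], [0, 0, 52.6, -0.313, 0.1013, 0, 0], [0, 0, 52.6, -0.313, 0.1013, 0, 0], [0, 0, 52.6, -0.313, 0.1013, 0, 0]])

```text
time_s: 1.7
tcp_pos: [527.3, -54.6, 309.6]
eef_rot: [3.138, 0.002, 0.744]
ft_force: [-1.4, -0.1, 0.3]
width: 1.0
grasp_force: 0.0
```

```bash
python3 -c "
from h import *
rel([515,-51,310],0.746)
s=observe();p=(s['tcp_pos'],s['eef_rot']);im=get_image('wrist');cv2.imwrite('pics/w1.png',im)
c,d=np.array([514.7,-50.5,218]),30*np.array([np.cos(.746),np.sin(.746),0])
for q in(c-d,c,c+d):print(proj('wrist',q,p))"
```

```text
tcp [527.3 -54.6 309.6] [3.138e+00 2.000e-03 7.440e-01] q [-0.22  0.5   0.36  1.78 -0.21  0.91 -0.59] t 1.7
turn [ 0.18  0.1  -0.11] shift [-0.0067 -0.011  -0.0004]
[300.6872787  243.99750243]
[300.06837327 211.27935025]
[299.42423676 176.17448057]
```

View pics/w1.png

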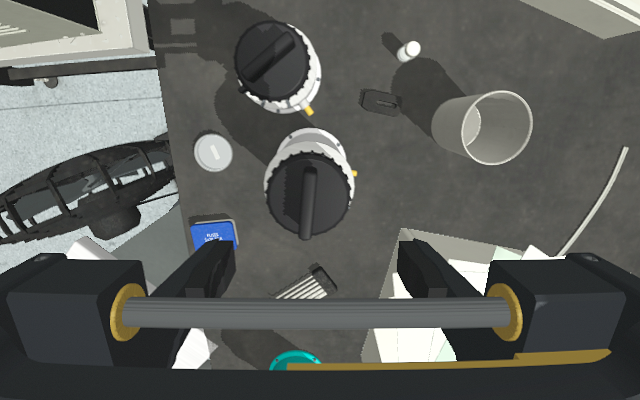

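The wrist view shows the tall cap centred near (310,195), with its bar running from (304,238) to (311,168). The low cap is at (273,62). I'll take a settled, enlarged crop to refine this.

```bash
python3 -c "
from h import *
s=observe();p=(s['tcp_pos'],s['eef_rot']);im=get_image('wrist')
np.savez('w2.npz',a=p[0],b=p[1]);print(p,s['qd'].round(3))
cv2.imwrite('pics/w2.png',np.clip(cv2.resize(im[130:260,240:380],None,fx=5,fy=4.5,interpolation=2).astype(float)*2,0,255))"
```

```text
(array([526.53675673, -51.33312772, 309.30453581]), array([3.14137682e+00, 1.07804905e-03, 7.48102474e-01])) [-0.047 -0.013 -0.054  0.028 -0.011  0.004 -0.009][ WARN:0@1.228] global loadsave.cpp:1063 imwrite_ Unsupported depth image for selected encoder is fallbacked to CV_8U.
```

View pics/w2.png

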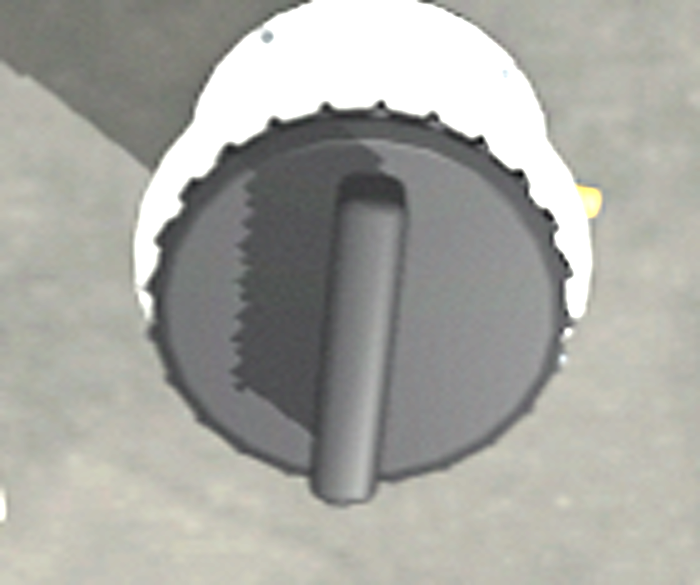

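```bash
python3 -c "
from h import *
f=np.load('w2.npz');p=(f['a'],f['b'])
A=atz('wrist',(240+375/5,130+208/4.5),218,p);B=atz('wrist',(240+345/5,130+499/4.5),218,p);d=A-B
y=np.arctan2(d[1],d[0]);c=(A+B)/2
print(c,np.hypot(*d[:2]),y)
D=atz('wrist',(240+361/5,130+311/4.5),188,p);print('disc',D)
rel([c[0],c[1],225],y)"
```

```text
[521.64247372 -53.33476966 218.        ] 57.17867204919881 0.6562097753007416
disc [521.84885433 -53.04061369 188.        ]
tcp [526.1 -49.2 309.2] [-3.14e+00  1.00e-03  7.51e-01] q [-0.22  0.49  0.36  1.78 -0.21  0.91 -0.59] t 1.8
turn [-0.07  0.04  5.45] shift [-0.006   0.0001  0.0842]
```

Emit:
apply_moves(motion=[[0, 0, 4.5, -0.003, -0.0014, 0.04, 0], [0, 0, 4.5, -0.003, -0.0014, 0.06, 0], [0, 0, 4.5, -0.003, -0.0014, 0.06, 0], [0, 0, 4.5, -0.003, -0.0014, 0.06, 0], [0, 0, 4.5, -0.003, -0.0014, 0.06, 0]])

```text
time_s: 2.3
tcp_pos: [524.2, -49.5, 250.9]
eef_rot: [3.14, -0.002, 0.675]
ft_force: [-0.9, 0.5, 0.9]
width: 0.999
grasp_force: 0.0
```

```bash
python3 -c "
from h import *
s=observe();p=(s['tcp_pos'],s['eef_rot']);im=get_image('wrist')
np.savez('w3.npz',a=p[0],b=p[1]);print(p,s['qd'].round(3))
c=np.array([521.7,-53.2,218])
print(proj('wrist',c,p))
cv2.imwrite('pics/w3.png',np.clip(cv2.resize(im[150:300,230:400],None,fx=4,fy=4,interpolation=2).astype(float)*2,0,255).astype(np.uint8))"
```

```text
(array([524.20235433, -49.54579144, 250.93506889]), array([ 3.14040986e+00, -2.04710383e-03,  6.75007830e-01])) [ 0.005 -0.003  0.006 -0.003 -0.001 -0.003 -0.001]
[315.54935332 237.26831402]
```

View pics/w3.png

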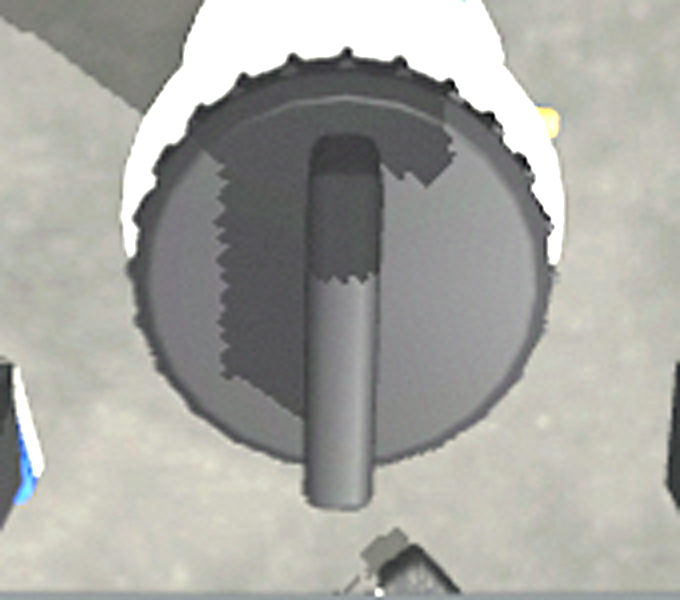

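```bash
python3 -c "
from h import *
f=np.load('w3.npz');p=(f['a'],f['b'])
A=atz('wrist',(230+345/4,150+180/4),218,p);B=atz('wrist',(230+338/4,150+507/4),218,p);d=A-B
y=np.arctan2(d[1],d[0]);c=(A+B)/2
print(c,np.hypot(*d[:2]),y)
D=atz('wrist',(230+341/4,150+280/4),188,p);print('disc',D)
rel([c[0],c[1],195],y)"
```

```text
[521.37413974 -53.28319845 218.        ] 57.56601944095937 0.6545357635688785
disc [522.27636333 -52.48064133 188.        ]
tcp [524.3 -49.8 251. ] [ 3.14e+00 -2.00e-03  6.75e-01] q [-0.21  0.56  0.35  1.87 -0.27  0.75 -0.61] t 2.35
turn [ 0.08 -0.13  1.15] shift [-0.0046  0.0008  0.056 ]
```

Emit:
apply_moves(motion=[[0, 0, 1.1, -0.0043, 0.0007, 0.015, 0], [0, 0, 1.1, -0.0043, 0.0007, 0.035, 0], [0, 0, 1.1, -0.0043, 0.0007, 0.05, 0], [0, 0, 1.1, -0.0043, 0.0007, 0.057, 0], [0, 0, 1.1, -0.0043, 0.0007, 0.057, 0], [0, 0, 1.1, -0.0043, 0.0007, 0.057, 0]])

```text
time_s: 2.95
tcp_pos: [521.1, -53.5, 193.5]
eef_rot: [3.141, -0.001, 0.654]
ft_force: [-0.4, -0.3, -0.2]
width: 1.0
grasp_force: 0.0
```

Emit:
apply_moves(motion=[[0, 0, 0, 0, 0, 0, 1], [0, 0, 0, 0, 0, 0, 1], [0, 0, 0, 0, 0, 0, 1], [0, 0, 0, 0, 0, 0, 1], [0, 0, 0, 0, 0, 0, 1], [0, 0, 0, 0, 0, 0, 1], [0, 0, 0, 0, 0, 0, 1], [0, 0, 0, 0, 0, 0, 1]], squeeze=40)

```text
time_s: 3.75
tcp_pos: [520.5, -53.4, 192.7]
eef_rot: [-3.142, -0.0, 0.654]
ft_force: [0.5, -0.3, -0.2]
width: 0.3
grasp_force: 0.0
```

```bash
python3 -c "
from h import *
s=observe()
for k in s:print(k,s[k])"
```

```text
time_s 3.75
joint_positions [-0.1692933   0.6448875   0.30130591  1.93555609 -0.3181725   0.607041
 -0.57804285]
qd [-0.00011636 -0.00085523  0.00083774  0.00049875 -0.00087177 -0.00127908
  0.00030002]
joint_efforts [-2.53151768e-03 -4.48291075e+01  4.40123543e+00 -1.07901362e+01
 -3.44533205e-02 -2.78418307e-02 -1.93273181e-04]
tcp_pos [520.461869   -53.44141687 192.69210954]
eef_rot [-3.14154960e+00 -4.61986597e-05  6.54422675e-01]
ft_force [ 0.53030675 -0.33594188 -0.19866226]
torque [-0.05605334  0.15206392  0.01826522]
grasp_force 0.0
width 0.299922298785655
```

Emit:
apply_moves(motion=[[0, 0, 0, 0.001, 0.0004, 0, 1], [0, 0, 0, 0.001, 0.0004, 0, 1], [0, 0, 0, 0.001, 0.0004, 0, 1], [0, 0, 0, 0.001, 0.0004, 0, 1], [0, 0, 0, 0.001, 0.0004, 0, 1]])

```text
time_s: 4.25
tcp_pos: [520.9, -52.2, 192.6]
eef_rot: [-3.14, 0.0, 0.655]
ft_force: [-2.8, 4.5, 1.6]
width: 0.13
grasp_force: 40.0
```

Emit:
apply_moves(motion=[[0, 0, -4, 0, 0, 0, 1], [0, 0, -8, 0, 0, 0, 1], [0, 0, -12, 0, 0, 0, 1], [0, 0, -16, 0, 0, 0, 1], [0, 0, -20, 0, 0, 0, 1], [0, 0, -23, 0, 0, 0, 1], [0, 0, -26, 0, 0, 0, 1], [0, 0, -26, 0, 0, 0, 1]])

```text
time_s: 5.05
tcp_pos: [521.1, -52.4, 192.6]
eef_rot: [-3.14, -0.001, 1.109]
ft_force: [-1.8, 5.3, 0.4]
width: 0.132
grasp_force: 40.0
```

```bash
python3 -c "
from h import *
s=observe();print(s['torque'],s['ft_force'],s['tcp_pos'],s['eef_rot'])"
```

```text
[0.86011975 0.54389443 0.05802013] [-1.75963891  5.29593168  0.44364534] [521.14321439 -52.38657675 192.55716248] [-3.14035036e+00 -7.96137057e-04  1.10898500e+00]
```

Emit:
apply_moves(motion=[[0, 0, -1.5, 0, 0, 0, 1], [0, 0, -3, 0, 0, 0, 1], [0, 0, -3, 0, 0, 0, 1], [0, 0, -3, 0, 0, 0, 1]])

```text
time_s: 5.45
tcp_pos: [521.1, -52.4, 192.5]
eef_rot: [-3.14, -0.001, 1.159]
ft_force: [-1.9, 4.4, 1.5]
width: 0.133
grasp_force: 40.0
```

```bash
python3 -c "
from h import *
s=observe();print(s['torque'],s['ft_force'],s['tcp_pos'],s['eef_rot'])"
```

```text
[ 1.09660825  0.53533454 -0.56150251] [-1.94461209  4.424259    1.49987135] [521.08630605 -52.37592564 192.54922338] [-3.14023542e+00 -9.75065689e-04  1.15867183e+00]
```

Emit:
apply_moves(motion=[[0, 0, 1.5, 0, 0, 0, 1], [0, 0, 1.5, 0, 0, 0.003, 1], [0, 0, 1.5, 0, 0, 0.006, 1], [0, 0, 1.5, 0, 0, 0.0075, 1], [0, 0, 1.5, 0, 0, 0.0075, 1], [0, 0, 1.5, 0, 0, 0.0075, 1]], squeeze=55)

```text
time_s: 6.05
tcp_pos: [521.2, -52.5, 185.8]
eef_rot: [-3.141, -0.001, 1.135]
ft_force: [-4.6, 5.2, 9.2]
width: 0.131
grasp_force: 55.0
```

```bash
python3 -c "
from h import *
s=observe();print(s['torque'],s['ft_force'],s['tcp_pos'],s['eef_rot'])"
```

```text
[ 1.1156908   1.05321521 -0.01672909] [-4.58577509  5.17677341  9.16978315] [521.22075214 -52.53405255 185.84795839] [-3.14089021e+00 -7.48186824e-04  1.13451162e+00]
```

Emit:
apply_moves(motion=[[0, 0, -6, 0, 0, 0, 1], [0, 0, -12, 0, 0, 0, 1], [0, 0, -18, 0, 0, 0, 1], [0, 0, -24, 0, 0, 0, 1], [0, 0, -30, 0, 0, 0, 1], [0, 0, -36, 0, 0, 0, 1], [0, 0, -42, 0, 0, 0, 1], [0, 0, -42, 0, 0, 0, 1]])

```text
time_s: 6.85
tcp_pos: [521.7, -52.5, 186.0]
eef_rot: [3.14, -0.001, 1.87]
ft_force: [-3.3, 4.5, 9.3]
width: 0.13
grasp_force: 55.0
```

```bash
python3 -c "
from h import *
s=observe();print(s['torque'],s['ft_force'],s['tcp_pos'],s['eef_rot'],s['joint_positions'])"
```

```text
[1.09135362 0.85243289 0.02109937] [-3.2802861   4.50027978  9.26713162] [521.74238825 -52.50073467 186.02236875] [ 3.14015796e+00 -7.65353145e-04  1.86983505e+00] [ 0.0497843   0.63332249 -0.05926815  1.92794227  0.06181369  0.5808988
  0.24937411]
```

Emit:
apply_moves(motion=[[0, 0, 0, 0, 0, -0.005, 1], [0, 0, 0, 0, 0, -0.01, 1], [0, 0, 0, 0, 0, -0.011, 1], [0, 0, 0, 0, 0, -0.011, 0.4], [0, 0, 0, 0, 0, -0.011, 0.4], [0, 0, 0, 0, 0, -0.011, 0.4], [0, 0, 0, 0, 0, -0.011, 0.4], [0, 0, 0, 0, 0, -0.011, 0.4]])

```text
time_s: 7.65
tcp_pos: [521.6, -53.5, 196.1]
eef_rot: [3.141, 0.0, 1.867]
ft_force: [0.8, 0.1, -1.0]
width: 0.559
grasp_force: 0.0
```

Emit:
apply_moves(motion=[[0, 0, 0, 0, 0, -0.02, 0.4], [0, 0, 0, 0, 0, -0.045, 0.4], [0, 0, 0, 0, 0, -0.085, 0.4], [0, 0, 0, 0, 0, -0.12, 0.4], [0, 0, 0, 0, 0, -0.12, 0.4], [0, 0, 0, 0, 0, -0.12, 0.4], [0, 0, 0, 0, 0, -0.12, 0.4]])

```text
time_s: 8.35
tcp_pos: [520.6, -53.2, 315.0]
eef_rot: [-3.139, -0.001, 1.867]
ft_force: [-0.5, -0.2, -0.9]
width: 0.599
grasp_force: 0.0
```

```bash
python3 -c "
from h import *
s=observe();p=(s['tcp_pos'],s['eef_rot']);print(p,s['ft_force'],s['width']);im=get_image('wrist')
cv2.imwrite('pics/w4.png',np.clip(im.astype(float)*1.7,0,255).astype(np.uint8))
np.savez('w4.npz',a=p[0],b=p[1])
for L in(0,6):
  for dd in(-1,1):
    print(L,proj('wrist',np.array([521.6+dd*30*np.cos(1.87),-53+dd*30*np.sin(1.87),218+L]),p))"
```

```text
(array([520.58927521, -53.18523683, 314.98395957]), array([-3.13920748e+00, -7.82513040e-04,  1.86742717e+00])) [-0.46944773 -0.15504531 -0.8503981 ] 0.5990662637988001
0 [317.3077522  234.10880002]
0 [317.20570817 166.39380727]
6 [317.3272553 236.8452106]
6 [317.22441634 167.7076065 ]
```

View pics/w4.png

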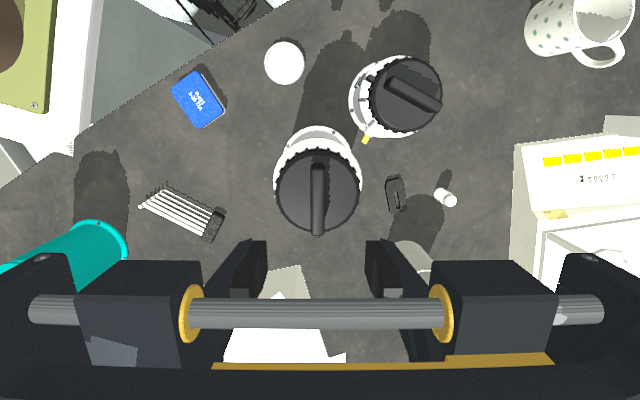

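The bar now runs from about (319,168) to (317,237). It lines up with the turned tool and matches the sprung-up prediction (row 236.8). The gripper is clear of everything and the low cap hasn't been touched.

```bash
python3 -c "
from cell import *
print(hand_in())"
```

```text
the job is handed in; nothing more can be done
None
```

The tall tank's cap was turned to its first stop, pushed down about 6.7 mm, turned on to about 1.25 rad and let go. The last wrist picture agrees with it having sprung up; the low cap was not touched, and the job is handed in with no verdict returned.

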